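# Unclip the loaded slide carrier from the scanner tray and hold it over the light panel

## Task

Take the carrier with the two glass slides in it out of the slide scanner's tray: squeeze its two side catches together until they are fully in, then lift it straight out, leaving the empty carrier clipped in its bay. Carry it level to the light panel and finish there still holding it in the fingers: level, steady, about 10 cm above the lit face, centred over it and with its length along the panel's length, so that I can look over the slides. Do not shift the other things on the desk.

Things in the scene. Friction and masses are not known exactly. Their poses are not given: they have to be found in the camera images.
- scanner: Desktop slide scanner, fixed: white housing 340 (own x) x 300 (y) x 208 mm tall, with a dark flat carrier tray run out of its front over the desk. Origin on the desk under the tray's centre; z up, y from the tray towards the housing (housing y = 112 to 412 mm), x across the tray. Tray: 200 mm in x, 224 mm in y, underside 40 mm, bay floors 48 mm, top deck 62 mm above the desk.
- tray_mid (a point): Centre of the tray at deck height, 62 mm above the desk, between the two bays; axes as the scanner's. The oblong bays are centred 50 mm either side of it in the scanner's x, long way along y: 41 mm wide, 200 mm long, 14 mm deep. At the middle of each bay's long sides a pale keeper bar, flush with the deck, overhangs the carrier's catch nose.
- loaded_carrier: Carrier holding two microscope slides end to end (glass, white frosted outer end, small pinkish sections). Loose, 0.14 to 0.24 kg. Aluminium frame 38 mm wide (own x), 196 mm long (y), 12 mm thick; origin at the centre of its underside. It lies flat on the floor of either bay, its axes along the scanner's, with 1.5 to 2 mm play. Two black finger tabs stand up at mid length.
- loaded_tabs (a point): Point midway between the loaded carrier's two finger tabs, 31 mm above its underside; axes as the carrier's. The tabs, one on each long side, are 28 mm wide (y), span 15 to 47 mm above the underside (1 to 33 mm above the deck) and measure 42 mm over their outer faces at rest, 28 mm squeezed (x). Squeezing both in along x frees the carrier; it is then carried by the same grip.
- empty_carrier: The other carrier, the same but without slides (its two windows, 27 x 79 mm, are open), in the other bay; stays clipped in. Same origin and axes. The two carriers' centres are 100 mm apart along the scanner's x.
- catch_a (a joint): Inward travel (m) of the loaded carrier's finger tab on its own -x side: 0 at rest (nose out), 0.007 fully in (against its stop). Spring: 1.5 N at rest, 5.7 N fully in; the nose reaches 4 mm under its keeper and clears it at 4 to 5.5 mm; until both clear, the carrier cannot be lifted.
- catch_b (a joint): The same for the loaded carrier's tab on its own +x side.
- light_panel: Flat light panel lying on the desk, a white lit face in a grey rim, fixed, 190 mm (own x) by 260 mm (own y, its length), 10 mm thick, face up. Origin at the centre of its underside, z up. Either way round along its length is fine for the carrier.
- loupe: Small black cylindrical magnifier, 34 mm across, 34 mm tall, loose, standing on a corner of the light panel's face. Origin at the centre of its underside. Leave alone.
- slide_box: Grey slide box, 85 x 100 x 33 mm, loose on the desk. Origin at the centre of its underside. Leave alone.
- oil_bottle: Amber dropper bottle, 28 mm across, 70 mm tall, loose, on the desk beside the light panel's edge nearest the robot. Origin at the centre of its underside. Leave alone.
- petri_dish: Closed glass dish, 90 mm across, 15 mm tall, loose on the desk. Origin at the centre of its underside. Leave alone.
- tweezers: Dark steel tweezers, 117 mm long (own y), 6 mm thick, loose, on the desk in front of the tray's long side nearest the robot. Origin under their middle. Leave alone.
- objective_case: Round lens case, 40 mm across, 52 mm tall, loose, standing on top of the scanner's housing. Origin at the centre of its underside. Leave alone.
- blower: Dark rubber dust blower, 54 mm across, 105 mm tall with a thin nozzle up, loose on the desk. Origin at the centre of its underside. Leave alone.
Not all that is in view belongs to the job. What is shaped like the empty_carrier but blue or purple is not meant.

How it is judged:
By the outcome, as a careful person would: the job done as asked, in the order asked, and still so for the second after the job is handed in, while the arm keeps its last pose, push and grip.
It also fails if it takes over 48 s, if anything falls off the work surface, if the arm or the gripper's body presses on something with over 40 N, if the wrist force passes 120 N, or if a joint passes its speed limit or range.

## Robot

A 7-joint arm with a two-finger parallel gripper is mounted at the origin on the work surface. World frame = base frame: x ahead of the robot, y to its left, z up, the work surface at z = 0. Lengths are in m, angles in rad, forces in N, time in s.
With the tool pointing down it reaches from about 0.4 to 0.85 m from the base axis. Payload 10.4 kg.
Tool frame: the origin (TCP) lies at the very end of the fingers, on their centre line; the grasp point (between the pads) lies 19 mm behind it; z points along the fingers, y is the direction in which the jaws open and shut (so a half turn about z gives the same grasp; the last joint's range is limited). The gripper opens to 87 mm and grips with 3 to 60 N. Pads are 19 mm wide; open, the fingers measure 117 mm over their backs; the gripper's body (75 mm by 190 mm) begins 51 mm behind the grasp point.
Start: joints at [1.325, 0.332, -0.065, 1.46, 0.022, 1.35, -0.088], TCP at [0.138, -0.61, 0.223] pointing down, gripper open.
Joint ranges: [-2.6, 2.6], [-0.5, 2.12], [-1.47, 1.34], [0.16, 2.42], [-1.27, 4.41], [0.06, 2.06], [-2.6, 2.6]. Speed limits (rad/s): [2.22, 2.22, 2.79, 2.79, 3.14, 3.14, 3.14].

## Interface

Orientations are given as a rotation vector (axis times angle).
In Python, from rig import arm gives the robot as it stands.
- The arm moves only by the tool move_arm, never from a script. Its argument "commands" is a list of rows, each an object of numbers: "tx", "ty", "tz": the shift along the tool's x, y, z in cm; "spin": the turn about the tool's z in degrees. In form: [{"tx": .., "ty": .., "tz": .., "spin": ..}, ...]. A call has 1 to 10 rows; each row is the pose to reach, as a shift and turn from the pose measured when the call began, along the tool's axes at that moment; what a row does not reach only later rows make up. A row lasts 1/10 s, in which the tool goes at most 50 mm and 8.59 degrees, less where a joint would pass 70% of its speed; a pose out of reach is approached as far as the arm can. A call with a gripper value outside its range is refused whole. "fingers" is the opening, from 0 (shut) to 1 (fully open), set as the call begins (left out, the last holds). The fingers move at their own pace and stop on an object; "grip_force" is the grip in N (left out, the last holds). Time passes only in rows, so rows that repeat a pose let the fingers close. It gives the time, the measured TCP pose, the force and the opening at its end, in the units of the state.
- arm.read_state(): the state, without advancing time (a new reading comes with each control period).
- arm.capture(name): name is "scene" or "side" or "wrist"; returns the picture (420x560x3 uint8, red, green, blue); there is no depth.
- arm.camera_params(name): a dict with "fx", "fy", "cx", "cy" (pixels), "world_from_camera" (4x4, takes a point from camera to world coordinates). Camera axes: x right, y down, z forward; pixel columns grow to the right and rows downward; lengths in m; the calibration is good to about 2 mm. A picture is of the moment at which its call begins: read the wrist's pose just before it. camera_params takes no time and is no camera call; for the wrist camera it gives the pose at the moment of the call.
- arm.job_done(): hands the job in, once; it reports no verdict.
The state is a dict: "t": time; "q": joint angles; "joint_velocities": joint speeds; "tau": joint torques, N m; "tool_pos": TCP position; "ee_rot": TCP orientation; "contact_force": force on the tool from outside, world axes, zero at the start; "torque": the same for the moment, N m; "finger_gap": finger opening in m.
Only numpy, scipy, OpenCV 4.12 (cv2) and the standard library are available. Lean on these libraries where they do the work, as an engineer would, in place of code of your own. Each camera call takes 0.05 s, during which the arm holds its last target.

## Working session

There is one attempt and no reset: what is moved stays moved. The work goes in short steps, Python scripts to look and compute and a tool call to move; the robot and the scene stay as the last step left them, time stands still between calls to the robot, and variables do not carry over. Pictures are saved under pics/ and viewed, and the job is handed in when it is done.

Besides the shell and the picture viewer there is one more tool, called after "Call:" by a JSON object that holds its "op" and its "data". move_arm: Moves the arm, as the interface text tells. Its arguments: {"type":"object","properties":{"commands":{"type":"array"},"fingers":{"type":"number"},"grip_force":{"type":"number"}},"required":["commands"]}

```bash
mkdir -p pics
python3 - <<'E'
from rig import arm
import cv2
s=arm.read_state(); print({k:s[k] for k in('t','tool_pos','ee_rot','finger_gap','contact_force')})
for n in('scene','side','wrist'):
    p=arm.camera_params(n); print(n,p)
    cv2.imwrite(f'pics/{n}0.png',arm.capture(n)[:,:,::-1])
E
```

```text
{'t': 0.0, 'tool_pos': array([ 0.13803394, -0.60919089,  0.22175247]), 'ee_rot': array([-3.12073761e+00, -3.49150760e-01,  3.62579602e-04]), 'finger_gap': 0.08679880143782887, 'contact_force': array([ 0.04072672, -0.74484107, -0.09570386])}
scene {'fx': 426.77786320256473, 'fy': 426.77786320256473, 'cx': 282.0383893097293, 'cy': 205.8094382667853, 'world_from_camera': array([[-0.87743115,  0.33019479, -0.34797409,  0.91026451],
       [ 0.47943508,  0.62784937, -0.61314531,  0.73282901],
       [ 0.01601793, -0.70482379, -0.70920156,  0.98372417],
       [ 0.        ,  0.        ,  0.        ,  1.        ]])}
side {'fx': 451.45437566513465, 'fy': 451.45437566513465, 'cx': 276.38625735333676, 'cy': 204.7656693723747, 'world_from_camera': array([[-8.36643704e-01, -4.00307508e-01,  3.73873256e-01,
         4.45553752e-02],
       [-5.47747428e-01,  6.11764709e-01, -5.70715950e-01,
         6.85517290e-01],
       [-2.60584525e-04, -6.82274021e-01, -7.31096500e-01,
         1.02609007e+00],
       [ 0.00000000e+00,  0.00000000e+00,  0.00000000e+00,
         1.00000000e+00]])}
wrist {'fx': 377.28379933754104, 'fy': 377.28379933754104, 'cx': 281.2095503064175, 'cy': 214.95238384521198, 'world_from_camera': array([[ 0.22150132, -0.93496864, -0.27707547,  0.21362907],
       [-0.9751584 , -0.21289861, -0.06115789, -0.59101484],
       [-0.00180827,  0.28373902, -0.95889984,  0.38452793],
       [ 0.        ,  0.        ,  0.        ,  1.        ]])}
```

View pics/scene0.png

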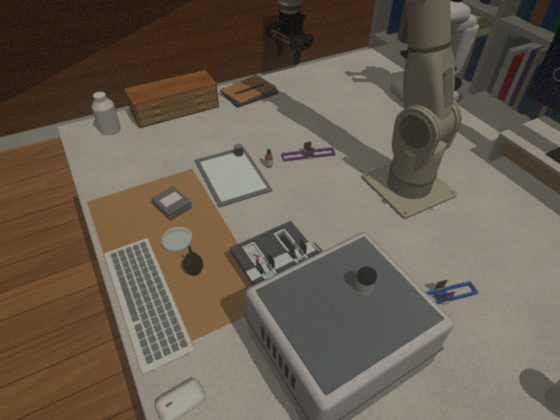

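View pics/side0.png

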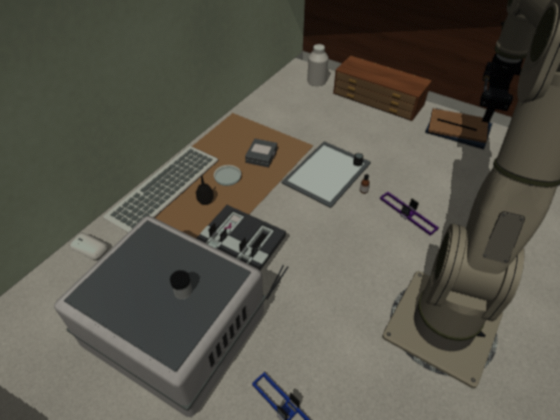

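View pics/wrist0.png

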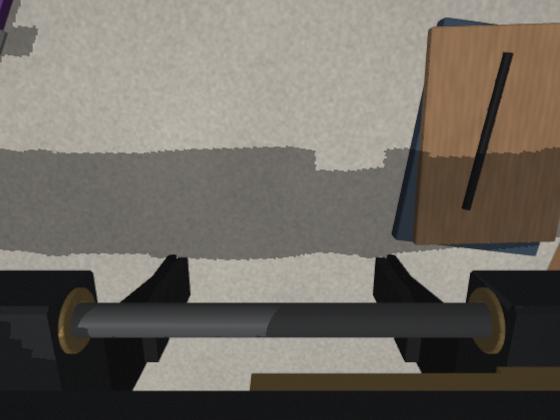

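The scene view shows the tray around (275,250), the light panel around (233,175), the loupe at (238,150) and the bottle at (268,158). Next I'll enlarge both views.

Run:
```python
import cv2
a=cv2.imread('pics/scene0.png')
cv2.imwrite('pics/c1.png',cv2.resize(a[210:300,220:340],None,fx=6.5,fy=6.5,interpolation=cv2.INTER_CUBIC))
cv2.imwrite('pics/c2.png',cv2.resize(a[135:215,180:290],None,fx=7,fy=7,interpolation=cv2.INTER_CUBIC))
b=cv2.imread('pics/side0.png')
cv2.imwrite('pics/c3.png',cv2.resize(b[190:280,185:305],None,fx=6.5,fy=6.5,interpolation=cv2.INTER_CUBIC))
cv2.imwrite('pics/c4.png',cv2.resize(b[130:215,270:380],None,fx=7,fy=7,interpolation=cv2.INTER_CUBIC))
```

```text
(no output)
```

View pics/c1.png

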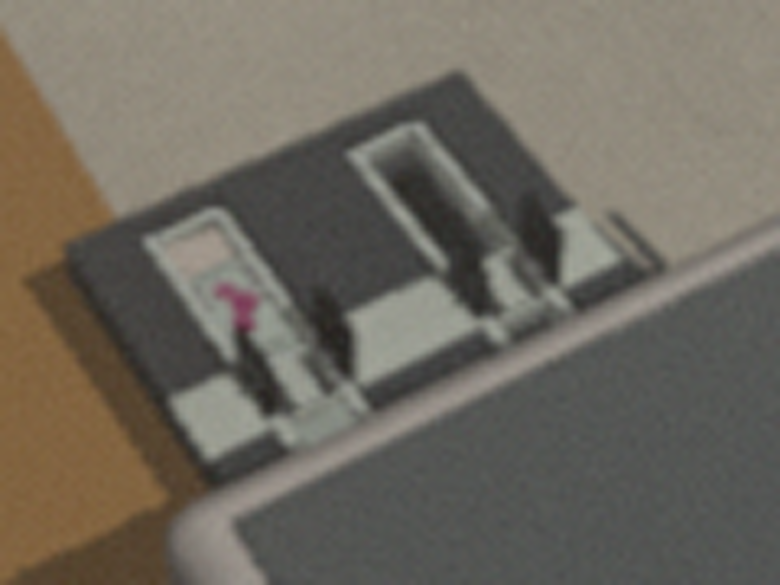

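View pics/c2.png

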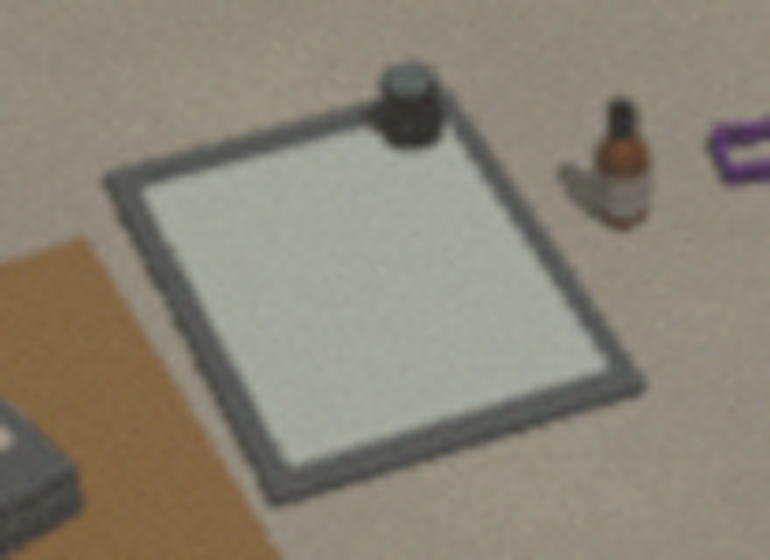

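View pics/c3.png

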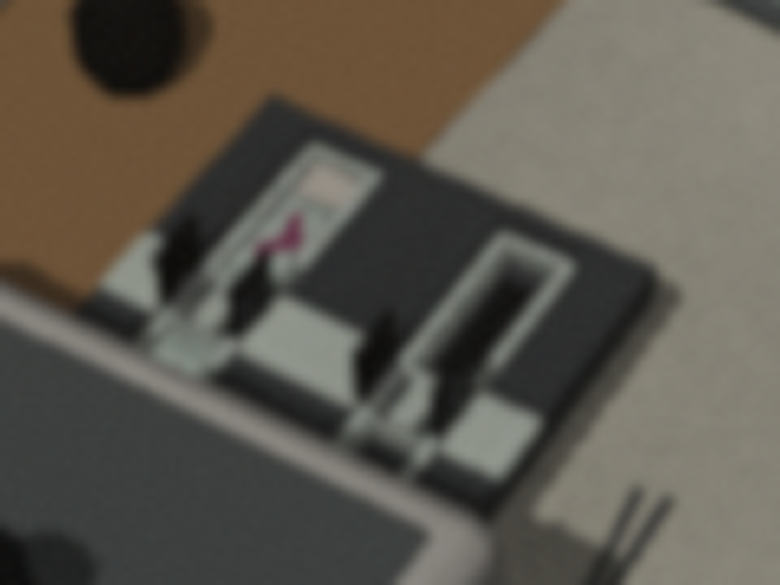

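View pics/c4.png

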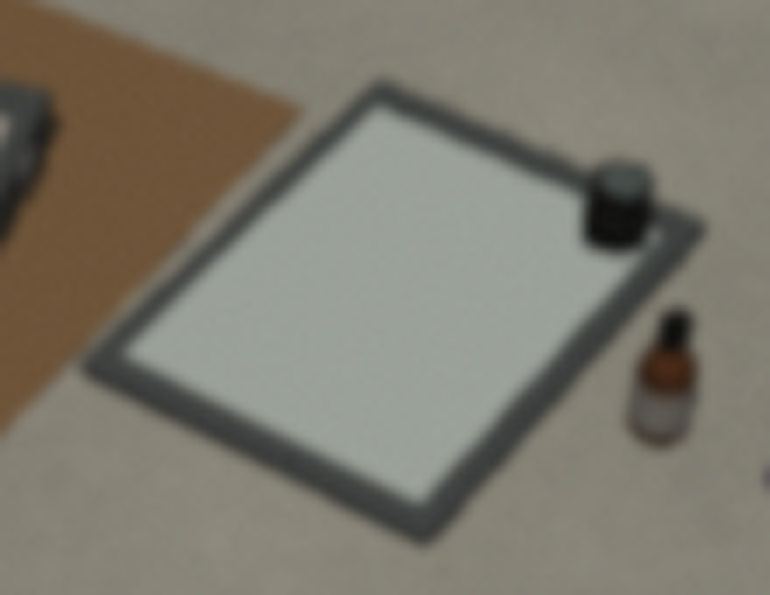

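```bash
cat > h.py <<'E'
import numpy as np
from rig import arm
def ray(p,u,v):
    T=p['world_from_camera'];d=T[:3,:3]@np.array([(u-p['cx'])/p['fx'],(v-p['cy'])/p['fy'],1]);return T[:3,3],d
def onz(p,u,v,z):
    o,d=ray(p,u,v);return o+d*(z-o[2])/d[2]
def proj(p,X):
    T=p['world_from_camera'];c=T[:3,:3].T@(np.array(X)-T[:3,3]);return p['fx']*c[0]/c[2]+p['cx'],p['fy']*c[1]/c[2]+p['cy']
E
python3 - <<'E'
from h import *
np.set_printoptions(precision=4,suppress=True)
S=arm.camera_params('scene');D=arm.camera_params('side')
def g(p,x0,y0,f,pts,z):
    return np.array([onz(p,(X+.5)/f-.5+x0,(Y+.5)/f-.5+y0,z)[:2] for X,Y in pts])
print('tray S FL FR R');print(g(S,220,210,6.5,[(65,245),(460,72),(575,205)],.062))
print('tray D');print(g(D,185,190,6.5,[(272,98),(655,270)],.062))
print('tabs S');print(g(S,220,210,6.5,[(243,330),(325,290),(462,240),(537,198)],.095))
print('tabs D');print(g(D,185,190,6.5,[(185,225),(262,262),(385,318),(455,360)],.095))
a=g(S,180,135,7,[(107,178),(443,90),(643,383),(275,492)],.01);print('panel S');print(a,a.mean(0))
b=g(D,270,130,7,[(85,362),(380,82),(703,228),(425,532)],.01);print('panel D');print(b,b.mean(0))
for q in(a,b):
  print([np.linalg.norm(q[i]-q[i-1]) for i in range(4)],[np.degrees(np.arctan2(*(q[i]-q[i-1])[::-1])) for i in range(4)])
print('loupe',g(S,180,135,7,[(410,80)],.044),g(D,270,130,7,[(625,175)],.044))
print('bottle',g(S,180,135,7,[(622,110)],.07),g(D,270,130,7,[(680,318)],.07))
E
```

```text
tray S FL FR R
[[0.6643 0.0104]
 [0.4659 0.0014]
 [0.4604 0.0931]]
tray D
[[0.66   0.0125]
 [0.4621 0.0029]]
tabs S
[[0.6279 0.1097]
 [0.5896 0.107 ]
 [0.5276 0.1103]
 [0.4886 0.1053]]
tabs D
[[0.625  0.1131]
 [0.5858 0.1114]
 [0.5259 0.1075]
 [0.4898 0.1096]]
panel S
[[ 0.5981 -0.4575]
 [ 0.4147 -0.4451]
 [ 0.4266 -0.1939]
 [ 0.6102 -0.2073]] [ 0.5124 -0.3259]
panel D
[[ 0.6067 -0.2041]
 [ 0.5919 -0.4572]
 [ 0.4075 -0.4454]
 [ 0.4237 -0.1955]] [ 0.5075 -0.3255]
[np.float64(0.2504596750090453), np.float64(0.18374434944341542), np.float64(0.2514439731405817), np.float64(0.18410836565840333)] [np.float64(-92.77016072297455), np.float64(176.1188248552862), np.float64(87.30786239554659), np.float64(-4.185300594638394)]
[np.float64(0.18315685535823661), np.float64(0.2535565010336623), np.float64(0.1847832690550922), np.float64(0.250341688679083)] [np.float64(-2.6636911044352356), np.float64(-93.32855644631557), np.float64(176.33196619326893), np.float64(86.29712313809127)]
loupe [[ 0.4435 -0.4193]] [[ 0.4425 -0.4217]]
bottle [[ 0.3736 -0.3171]] [[ 0.369  -0.3186]]
```

```bash
cat >> h.py <<'E'
from scipy.spatial.transform import Rotation as R
def plan(pos,yaw):
    "tx,ty,tz(cm),spin(deg) to world pos with tool x at world yaw (deg)"
    s=arm.read_state();M=R.from_rotvec(s['ee_rot']).as_matrix()
    d=M.T@(np.array(pos)-s['tool_pos'])*100
    y=np.degrees(np.arctan2(M[1,0],M[0,0]))
    print('now',s['t'],s['tool_pos'].round(4),'yaw',round(y,2),'tilt',np.degrees(np.arccos(-M[2,2])).round(2),'down vec',M[:,2].round(4),'gap',s['finger_gap'],'F',s['contact_force'].round(2),'q',s['q'].round(2))
    print('t',d.round(2),'spin',round(-((yaw-y+180)%360-180),2))
E
python3 -c "
from h import *
plan([.5,-.36,.32],60)"
```

```text
now 0.15 [ 0.1381 -0.6093  0.2219] yaw 12.77 tilt 0.06 down vec [-3.e-04  1.e-03 -1.e+00] gap 0.08710935815232299 F [ 0.37 -0.22  0.01] q [ 1.33  0.33 -0.06  1.46  0.02  1.35 -0.09]
t [ 40.81 -16.32  -9.79] spin -47.23
```

Call:
{"op": "move_arm", "data": {"commands": [{"tx": 4, "ty": -1.6, "tz": -1, "spin": -5}, {"tx": 8.2, "ty": -3.3, "tz": -2, "spin": -10}, {"tx": 12.3, "ty": -5, "tz": -3, "spin": -15}, {"tx": 16.4, "ty": -6.5, "tz": -4, "spin": -19}, {"tx": 20.5, "ty": -8.2, "tz": -5, "spin": -24}, {"tx": 24.6, "ty": -9.8, "tz": -6, "spin": -29}, {"tx": 28.7, "ty": -11.5, "tz": -7, "spin": -34}, {"tx": 33, "ty": -13, "tz": -8, "spin": -38}, {"tx": 37, "ty": -15, "tz": -9, "spin": -43}, {"tx": 40.8, "ty": -16.3, "tz": -9.8, "spin": -47}], "fingers": 1}}

```text
t: 1.15
tool_pos: [0.5015, -0.3582, 0.3208]
ee_rot: [-2.72, -1.571, -0.001]
contact_force: [0.6, 0.2, 0.7]
finger_gap: 0.087
```

Call:
{"op": "move_arm", "data": {"commands": [{"tx": 0, "ty": 0, "tz": 0, "spin": 0}, {"tx": 0, "ty": 0, "tz": 0, "spin": 0}, {"tx": 0, "ty": 0, "tz": 0, "spin": 0}]}}

```text
t: 1.45
tool_pos: [0.5005, -0.3593, 0.3203]
ee_rot: [-2.721, -1.568, 0.001]
contact_force: [0.7, -0.2, -0.6]
finger_gap: 0.0868
```

Run:
```python
from h import *
import cv2,pickle
plan([.607,.115,.2],92.7)
p=arm.camera_params('wrist');pickle.dump(p,open('w1.pkl','wb'))
cv2.imwrite('pics/w1.png',arm.capture('wrist')[:,:,::-1])
print(p['world_from_camera'])
```

```text
now 1.45 [ 0.5005 -0.3593  0.3203] yaw 59.9 tilt 0.07 down vec [-9.e-04  9.e-04 -1.e+00] gap 0.086810829560041 F [ 0.68 -0.25 -0.56] q [ 0.86  0.31 -0.41  1.3   0.12  1.55 -0.06]
t [ 46.37 -14.56  12.06] spin -32.8
[[ 0.86540358 -0.48021989 -0.14305765  0.53922217]
 [-0.50107335 -0.83021355 -0.24427639 -0.2907908 ]
 [-0.00146201  0.28308004 -0.95909518  0.48301141]
 [ 0.          0.          0.          1.        ]]
```

View pics/w1.png

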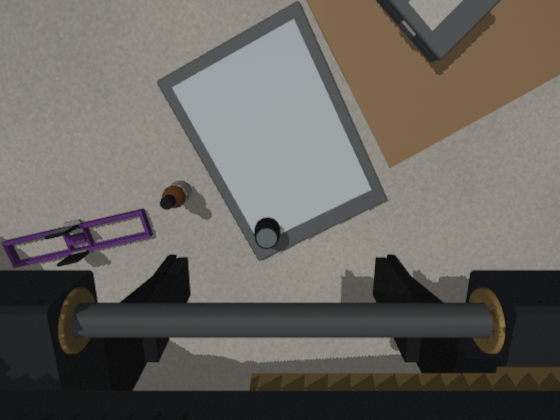

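The wrist view shows the whole panel. Its corners are at (158,83), (300,2), (387,199) and (262,259), with the loupe at (267,232) and the bottle at (175,197).

Run:
```python
from h import *
import pickle
p=pickle.load(open('w1.pkl','rb'))
q=np.array([onz(p,u,v,.01)[:2] for u,v in[(158,83),(300,2),(387,199),(262,259)]]);print(q.round(4),q.mean(0).round(4))
print([np.linalg.norm(q[i]-q[i-1]).round(4) for i in range(4)],[np.degrees(np.arctan2(*(q[i]-q[i-1])[::-1])).round(2) for i in range(4)])
plan([.607,.115,.20],92.7)
```

```text
[[ 0.424  -0.197 ]
 [ 0.6115 -0.2065]
 [ 0.5976 -0.461 ]
 [ 0.415  -0.4521]] [ 0.512  -0.3292]
[np.float64(0.2552), np.float64(0.1878), np.float64(0.2549), np.float64(0.1828)] [np.float64(87.99), np.float64(-2.9), np.float64(-93.14), np.float64(177.18)]
now 1.5 [ 0.5002 -0.3595  0.3204] yaw 59.86 tilt 0.07 down vec [-9.e-04  9.e-04 -1.e+00] gap 0.08705604597651037 F [0.3  0.27 0.18] q [ 0.86  0.31 -0.41  1.3   0.12  1.55 -0.06]
t [ 46.4  -14.58  12.07] spin -32.84
```

Call:
{"op": "move_arm", "data": {"commands": [{"tx": 4.5, "ty": -1.5, "tz": 0, "spin": -4}, {"tx": 9, "ty": -3, "tz": 0, "spin": -8}, {"tx": 13.5, "ty": -4.4, "tz": 0, "spin": -12}, {"tx": 18, "ty": -6, "tz": 0, "spin": -15}, {"tx": 22.5, "ty": -7.5, "tz": 0, "spin": -18}, {"tx": 27, "ty": -9, "tz": 0, "spin": -22}, {"tx": 31.5, "ty": -10.5, "tz": 0, "spin": -25}, {"tx": 35, "ty": -12, "tz": 0, "spin": -29}, {"tx": 38, "ty": -13, "tz": 0, "spin": -33}, {"tx": 38, "ty": -13, "tz": 0, "spin": -33}]}}

```text
t: 2.5
tool_pos: [0.5782, 0.0383, 0.3206]
ee_rot: [-2.156, -2.282, -0.002]
contact_force: [-0.5, -0.5, -0.6]
finger_gap: 0.0871
```

Call:
{"op": "move_arm", "data": {"commands": [{"tx": 0, "ty": 0, "tz": 0, "spin": 0}, {"tx": 0, "ty": 0, "tz": 0, "spin": 0}, {"tx": 0, "ty": 0, "tz": 0, "spin": 0}]}}

```text
t: 2.8
tool_pos: [0.5782, 0.0365, 0.3205]
ee_rot: [-2.16, -2.279, -0.001]
contact_force: [0.4, 0.3, -0.1]
finger_gap: 0.0874
```

Run:
```python
from h import *
import cv2,pickle
plan([.607,.115,.2],92.7)
p=arm.camera_params('wrist');pickle.dump(p,open('w2.pkl','wb'))
cv2.imwrite('pics/w2.png',arm.capture('wrist')[:,:,::-1])
```

```text
now 2.8 [0.5782 0.0365 0.3205] yaw 93.08 tilt 0.12 down vec [-0.0012  0.0017 -1.    ] gap 0.08742214617308551 F [ 0.44  0.33 -0.11] q [ 0.43  0.27 -0.71  1.39  0.17  1.54 -0.21]
t [ 7.66  3.31 12.06] spin 0.38
```

View pics/w2.png

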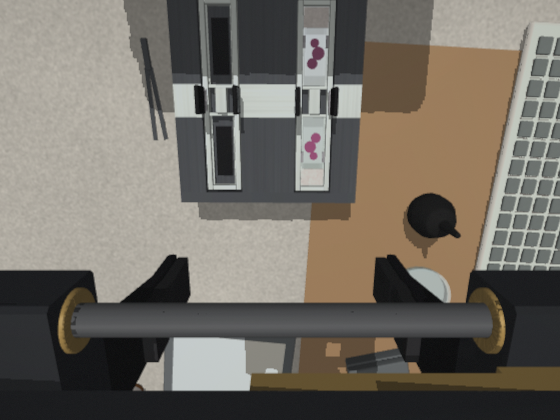

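Run:
```python
import cv2
a=cv2.imread('pics/w2.png')
cv2.imwrite('pics/c5.png',cv2.resize(a[60:140,270:370],None,fx=7,fy=7,interpolation=cv2.INTER_CUBIC))
cv2.imwrite('pics/c6.png',cv2.resize(a[0:215,160:380],None,fx=2.75,fy=2.75,interpolation=cv2.INTER_CUBIC))
```

```text
(no output)
```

View pics/c5.png

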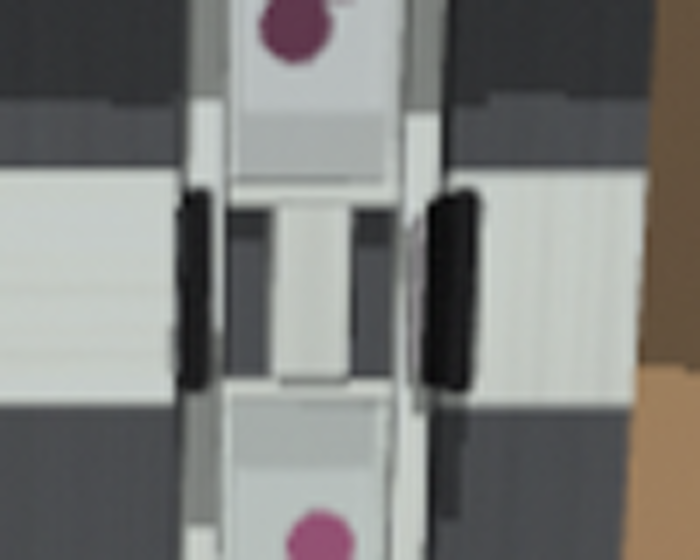

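View pics/c6.png

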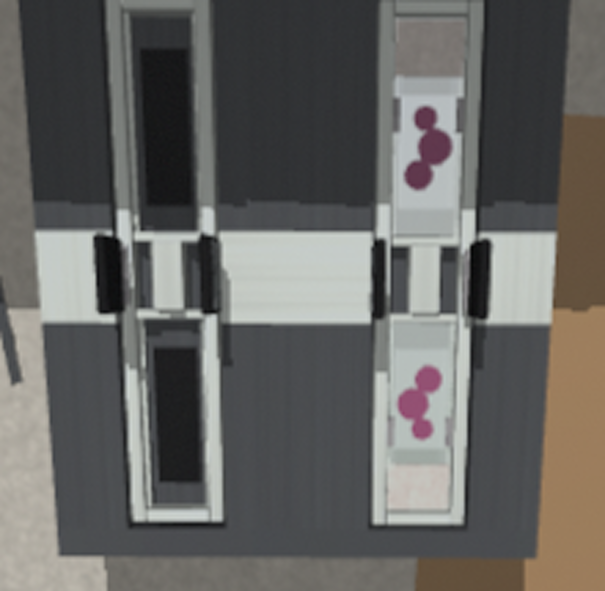

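Run:
```python
from h import *
import pickle
p=pickle.load(open('w2.pkl','rb'))
c5=lambda X,Y,z:onz(p,(X+.5)/7-.5+270,(Y+.5)/7-.5+60,z)[:2]
c6=lambda X,Y,z:onz(p,(X+.5)/2.75-.5+160,(Y+.5)/2.75-.5,z)[:2]
yaw=lambda a,b:np.degrees(np.arctan2(*(b-a)[::-1])).round(2)
L=c5(178,290,.064);Rr=c5(477,290,.095);print('outer',L,Rr,np.linalg.norm(L-Rr),(L+Rr)/2)
a,b=c6(372,525,.060),c6(466,525,.060);print('front end',a,b,np.linalg.norm(a-b),yaw(a,b))
a2,b2=c6(60,555,.062),c6(537,556,.062);print('tray front',a2,b2,np.linalg.norm(a2-b2),yaw(a2,b2),'mid',(a2+b2)/2)
k1,k2=c6(36,231,.062),c6(43,323,.062);k3,k4=c6(557,231,.062),c6(552,323,.062)
print('keeper',k1,k2,k3,k4,'mean',(k1+k2+k3+k4)/4,yaw(k1,k3),yaw(k2,k4))
# frame edges at several
e1,e2=c6(382,10,.060),c6(372,525,.060);f1,f2=c6(483,10,.060),c6(466,525,.060)
print('edge yaw',yaw(e2,e1),yaw(f2,f1),np.linalg.norm(e1-f1))
m=(k1+k2+k3+k4)/4
for th in (2.0,2.7,3.3):
  t=np.radians(th); print(th,'from tray keeper',m+.05*np.array([np.cos(t),np.sin(t)]),'from front end',(a+b)/2+.098*np.array([-np.sin(t),np.cos(t)]))
```

```text
outer [0.58777845 0.11931555] [0.62875399 0.12129879] 0.04102350324777121 [0.60826622 0.12030717]
front end [0.59420654 0.0211238 ] [0.63337156 0.02325651] 0.03922304716907332 3.12
tray front [0.46442646 0.00163292] [0.66397764 0.01207177] 0.19982403067049667 2.99 mid [0.56420205 0.00685234]
keeper [0.45780942 0.12981605] [0.45964645 0.09564297] [0.65759075 0.14064917] [0.65954765 0.10649618] mean [0.55864857 0.11815109] 3.1 3.11
edge yaw 92.61 93.31 0.0368702682101813
2.0 from tray keeper [0.60861811 0.11989607] from front end [0.6103689  0.12013046]
2.7 from tray keeper [0.60859306 0.12050641] from front end [0.60917262 0.12008136]
3.3 from tray keeper [0.60856566 0.12102929] from front end [0.60814778 0.12002766]
```

```bash
python3 -c "
from h import *
plan([.6085,.1204,.14],93.0)"
```

```text
now 2.85 [0.5782 0.0367 0.3205] yaw 93.1 tilt 0.12 down vec [-0.001   0.0018 -1.    ] gap 0.08704053716701943 F [0.06 1.08 0.58] q [ 0.43  0.27 -0.71  1.39  0.17  1.54 -0.21]
t [ 8.16  3.49 18.07] spin 0.1
```

Call:
{"op": "move_arm", "data": {"commands": [{"tx": 2.5, "ty": 1.1, "tz": 2, "spin": 0}, {"tx": 5, "ty": 2.2, "tz": 5, "spin": 0}, {"tx": 7, "ty": 3, "tz": 9, "spin": 0}, {"tx": 8.2, "ty": 3.5, "tz": 13, "spin": 0}, {"tx": 8.2, "ty": 3.5, "tz": 16, "spin": 0}, {"tx": 8.2, "ty": 3.5, "tz": 18, "spin": 0}, {"tx": 8.2, "ty": 3.5, "tz": 18, "spin": 0}, {"tx": 8.2, "ty": 3.5, "tz": 18, "spin": 0}]}}

```text
t: 3.65
tool_pos: [0.6089, 0.1201, 0.1413]
ee_rot: [-2.161, -2.278, -0.001]
contact_force: [0.5, 0.8, 1.0]
finger_gap: 0.0872
```

Run:
```python
from h import *
import cv2
plan([.6085,.1204,.066],93.0)
cv2.imwrite('pics/w3.png',arm.capture('wrist')[:,:,::-1])
p=arm.camera_params('wrist')
t=np.radians(3)
for x,y,z in[(-.021,-.014,.095),(.021,-.014,.095),(-.021,.014,.095),(.021,.014,.095)]:
  print(np.round(proj(p,[.6085+x*np.cos(t)-y*np.sin(t),.1204+x*np.sin(t)+y*np.cos(t),z])))
```

```text
now 3.65 [0.6089 0.1201 0.1413] yaw 93.03 tilt 0.11 down vec [-8.0e-04  1.7e-03 -1.0e+00] gap 0.08715536945961934 F [0.46 0.8  1.  ] q [ 0.27  0.47 -0.7   1.55  0.31  1.24 -0.43]
t [ 0.02 -0.03  7.53] spin 0.03
[246. 265.]
[315. 265.]
[244. 220.]
[316. 220.]
```

View pics/w3.png

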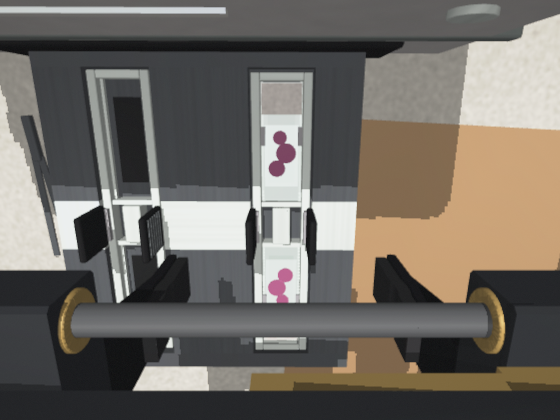

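The tab tops are at columns 246 and 316 and the front edge is at row 263. That matches the prediction to within 1–2 px, so the gripper is centred. Descending.

Call:
{"op": "move_arm", "data": {"commands": [{"tx": 0, "ty": 0, "tz": 2, "spin": 0}, {"tx": 0, "ty": 0, "tz": 4, "spin": 0}, {"tx": 0, "ty": 0, "tz": 6, "spin": 0}, {"tx": 0, "ty": 0, "tz": 7, "spin": 0}, {"tx": 0, "ty": 0, "tz": 7.5, "spin": 0}, {"tx": 0, "ty": 0, "tz": 7.5, "spin": 0}, {"tx": 0, "ty": 0, "tz": 7.5, "spin": 0}]}}

```text
t: 4.4
tool_pos: [0.6101, 0.1208, 0.0683]
ee_rot: [-2.162, -2.279, -0.005]
contact_force: [-0.4, 1.0, 0.1]
finger_gap: 0.0869
```

Run:
```python
from h import *
import cv2
plan([.6085,.1204,.066],93.0)
a=arm.capture('wrist')[:,:,::-1];b=arm.capture('side')[190:280,185:305,::-1]
cv2.imwrite('pics/w4.png',a);cv2.imwrite('pics/s4.png',cv2.resize(b,None,fx=6,fy=6,interpolation=cv2.INTER_CUBIC))
```

```text
now 4.4 [0.6101 0.1208 0.0683] yaw 93.03 tilt 0.19 down vec [ 0.0022  0.0024 -1.    ] gap 0.0869129638895157 F [-0.37  0.98  0.05] q [ 0.25  0.54 -0.67  1.61  0.36  1.11 -0.47]
t [-0.03 -0.16  0.23] spin 0.03
```

View pics/w4.png

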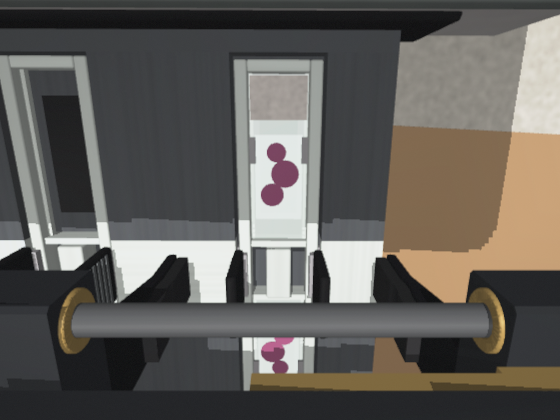

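View pics/s4.png

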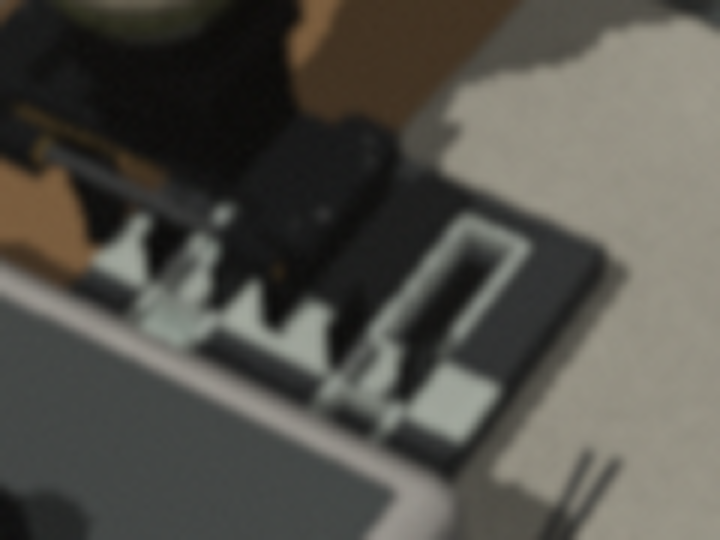

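Both tabs stand between the open fingers, about 1 mm off centre in x. I'll correct that and go down 2 mm.

Call:
{"op": "move_arm", "data": {"commands": [{"tx": 0, "ty": -0.15, "tz": 0.25, "spin": 0}, {"tx": 0, "ty": -0.15, "tz": 0.25, "spin": 0}, {"tx": 0, "ty": -0.15, "tz": 0.25, "spin": 0}, {"tx": 0, "ty": -0.15, "tz": 0.25, "spin": 0}]}}

```text
t: 4.9
tool_pos: [0.6085, 0.1207, 0.0658]
ee_rot: [2.162, 2.279, 0.005]
contact_force: [0.1, -0.6, 0.1]
finger_gap: 0.0873
```

```bash
python3 -c "
from h import *
plan([.6085,.1204,.066],93.0)"
```

```text
now 4.9 [0.6085 0.1207 0.0658] yaw 93.03 tilt 0.18 down vec [ 0.0022  0.0023 -1.    ] gap 0.08725698156736968 F [ 0.11 -0.6   0.15] q [ 0.25  0.54 -0.67  1.62  0.37  1.11 -0.47]
t [-0.03 -0.   -0.02] spin 0.03
```

Closing, at 25 N.

Call:
{"op": "move_arm", "data": {"commands": [{"tx": 0, "ty": 0, "tz": 0, "spin": 0}, {"tx": 0, "ty": 0, "tz": 0, "spin": 0}, {"tx": 0, "ty": 0, "tz": 0, "spin": 0}, {"tx": 0, "ty": 0, "tz": 0, "spin": 0}, {"tx": 0, "ty": 0, "tz": 0, "spin": 0}, {"tx": 0, "ty": 0, "tz": 0, "spin": 0}, {"tx": 0, "ty": 0, "tz": 0, "spin": 0}, {"tx": 0, "ty": 0, "tz": 0, "spin": 0}, {"tx": 0, "ty": 0, "tz": 0, "spin": 0}, {"tx": 0, "ty": 0, "tz": 0, "spin": 0}], "fingers": 0, "grip_force": 25}}

```text
t: 5.9
tool_pos: [0.6086, 0.1207, 0.0659]
ee_rot: [2.162, 2.279, 0.005]
contact_force: [0.4, 0.0, 1.6]
finger_gap: 0.0262
```

Call:
{"op": "move_arm", "data": {"commands": [{"tx": 0, "ty": 0, "tz": 0, "spin": 0}, {"tx": 0, "ty": 0, "tz": 0, "spin": 0}, {"tx": 0, "ty": 0, "tz": 0, "spin": 0}, {"tx": 0, "ty": 0, "tz": 0, "spin": 0}, {"tx": 0, "ty": 0, "tz": 0, "spin": 0}]}}

```text
t: 6.4
tool_pos: [0.6087, 0.1207, 0.0659]
ee_rot: [2.162, 2.279, 0.005]
contact_force: [-0.1, 0.8, 1.5]
finger_gap: 0.0267
```

Run:
```python
from h import *
import cv2
plan([.6085,.1204,.066],93.0)
cv2.imwrite('pics/w5.png',arm.capture('wrist')[:,:,::-1])
```

```text
now 6.4 [0.6087 0.1207 0.0659] yaw 93.03 tilt 0.2 down vec [ 0.0026  0.0023 -1.    ] gap 0.026707405598069812 F [-0.1   0.75  1.54] q [ 0.25  0.54 -0.67  1.62  0.37  1.11 -0.47]
t [-0.03 -0.02 -0.01] spin 0.03
```

View pics/w5.png

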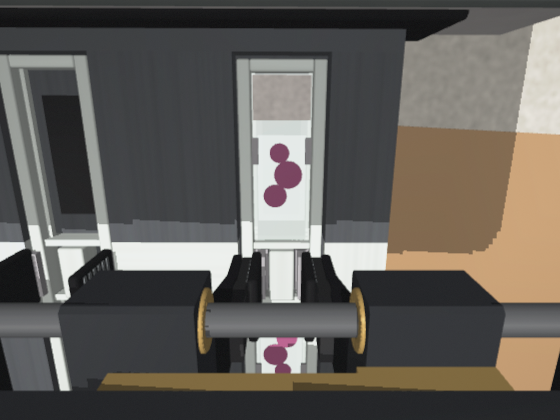

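The gap is 26.7 mm, at or past the 28 mm squeezed width, and the forces are small. Lifting straight up gently.

Call:
{"op": "move_arm", "data": {"commands": [{"tx": 0, "ty": 0, "tz": -0.2, "spin": 0}, {"tx": 0, "ty": 0, "tz": -0.4, "spin": 0}, {"tx": 0, "ty": 0, "tz": -0.7, "spin": 0}, {"tx": 0, "ty": 0, "tz": -1, "spin": 0}, {"tx": 0, "ty": 0, "tz": -1, "spin": 0}]}}

```text
t: 6.95
tool_pos: [0.6089, 0.1208, 0.0765]
ee_rot: [2.161, 2.279, 0.006]
contact_force: [0.4, -0.2, -1.7]
finger_gap: 0.0267
```

Run:
```python
from h import *
import cv2
plan([.6085,.1204,.2],93.0)
cv2.imwrite('pics/w6.png',arm.capture('wrist')[:,:,::-1])
```

```text
now 6.95 [0.6089 0.1208 0.0765] yaw 93.03 tilt 0.24 down vec [ 0.0034  0.0024 -1.    ] gap 0.02665604297575218 F [ 0.41 -0.22 -1.73] q [ 0.25  0.53 -0.68  1.61  0.36  1.13 -0.46]
t [-1.000e-02 -0.000e+00 -1.235e+01] spin 0.03
```

View pics/w6.png

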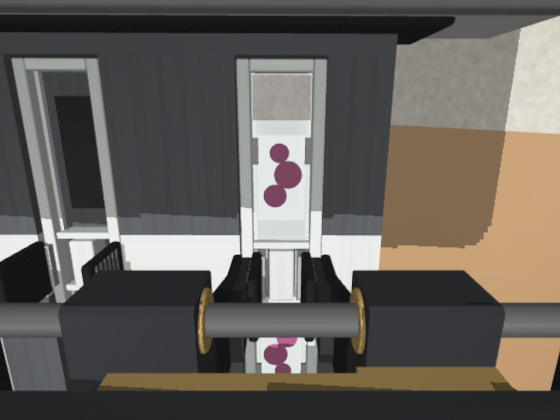

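The carrier came up with the hand: it stays fixed in the wrist view, and the load is about -1.7 N. Continuing straight up.

Call:
{"op": "move_arm", "data": {"commands": [{"tx": 0, "ty": 0, "tz": -0.5, "spin": 0}, {"tx": 0, "ty": 0, "tz": -1.2, "spin": 0}, {"tx": 0, "ty": 0, "tz": -2.2, "spin": 0}, {"tx": 0, "ty": 0, "tz": -3.5, "spin": 0}, {"tx": 0, "ty": 0, "tz": -5, "spin": 0}, {"tx": 0, "ty": 0, "tz": -6.5, "spin": 0}, {"tx": 0, "ty": 0, "tz": -8, "spin": 0}, {"tx": 0, "ty": 0, "tz": -9, "spin": 0}, {"tx": 0, "ty": 0, "tz": -9, "spin": 0}, {"tx": 0, "ty": 0, "tz": -9, "spin": 0}]}}

```text
t: 8.0
tool_pos: [0.6084, 0.1204, 0.166]
ee_rot: [2.162, 2.279, 0.006]
contact_force: [-0.8, 0.6, -1.3]
finger_gap: 0.0266
```

Run:
```python
from h import *
import cv2
plan([.511,-.328,.1659],87.1)
cv2.imwrite('pics/w7.png',arm.capture('wrist')[:,:,::-1])
b=arm.capture('scene')[170:310,210:360,::-1];cv2.imwrite('pics/s7.png',cv2.resize(b,None,fx=4,fy=4,interpolation=cv2.INTER_CUBIC))
```

```text
now 8.0 [0.6084 0.1204 0.166 ] yaw 93.02 tilt 0.21 down vec [ 0.0029  0.0021 -1.    ] gap 0.026553101735989886 F [-0.76  0.57 -1.29] q [ 0.27  0.45 -0.71  1.52  0.3   1.28 -0.42]
t [-44.26 -12.09  -0.11] spin 5.92
```

View pics/w7.png

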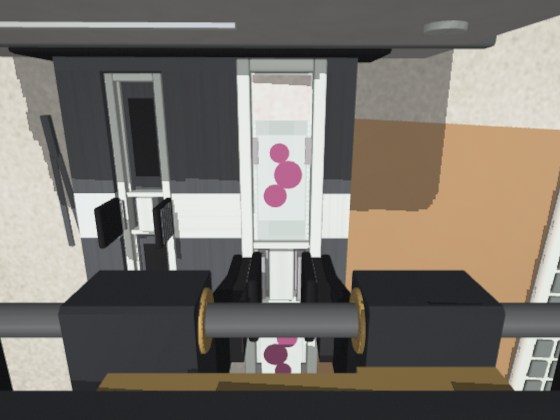

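View pics/s7.png

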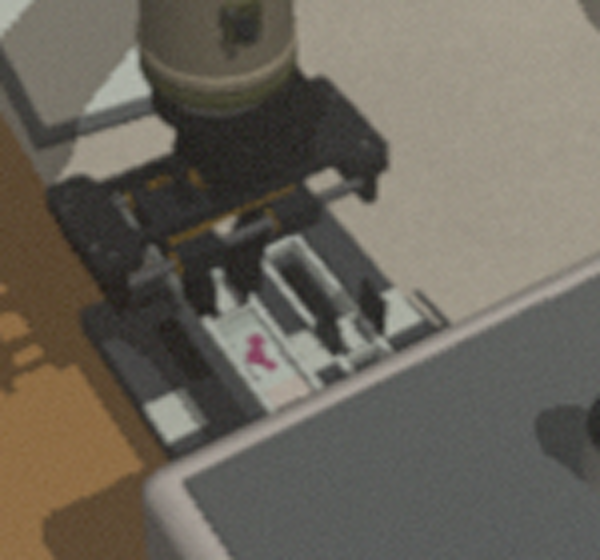

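The carrier is out, the empty one is still in its bay, and the slides are in place. Carrying it level to the panel with gentle speed-up and slow-down.

Call:
{"op": "move_arm", "data": {"commands": [{"tx": -0.7, "ty": -0.2, "tz": 0, "spin": 0}, {"tx": -2, "ty": -0.5, "tz": 0, "spin": 0}, {"tx": -4, "ty": -1.1, "tz": 0, "spin": 0.5}, {"tx": -6.5, "ty": -1.8, "tz": 0, "spin": 0.9}, {"tx": -9.5, "ty": -2.6, "tz": 0, "spin": 1.3}, {"tx": -12.5, "ty": -3.4, "tz": 0, "spin": 1.7}, {"tx": -15.5, "ty": -4.2, "tz": 0, "spin": 2}, {"tx": -18, "ty": -4.9, "tz": 0, "spin": 2.4}, {"tx": -20, "ty": -5.5, "tz": 0, "spin": 2.7}, {"tx": -21, "ty": -5.7, "tz": 0, "spin": 2.9}]}}

```text
t: 9.1
tool_pos: [0.5611, -0.0961, 0.1646]
ee_rot: [2.224, 2.219, 0.002]
contact_force: [0.8, -0.5, -2.4]
finger_gap: 0.0267
```

```bash
python3 -c "
from h import *
plan([.511,-.328,.1659],87.1)"
```

```text
now 9.1 [ 0.5611 -0.0961  0.1646] yaw 89.89 tilt 0.07 down vec [ 9.e-04  8.e-04 -1.e+00] gap 0.026732901384489412 F [ 0.77 -0.54 -2.42] q [ 0.63  0.32 -0.64  1.66  0.2   1.23 -0.06]
t [-23.2   -4.97  -0.16] spin 2.79
```

Call:
{"op": "move_arm", "data": {"commands": [{"tx": -0.8, "ty": -0.2, "tz": 0, "spin": 0.1}, {"tx": -2.5, "ty": -0.5, "tz": 0, "spin": 0.3}, {"tx": -5, "ty": -1.1, "tz": 0, "spin": 0.6}, {"tx": -8, "ty": -1.7, "tz": 0, "spin": 1}, {"tx": -11.5, "ty": -2.5, "tz": 0, "spin": 1.4}, {"tx": -15, "ty": -3.2, "tz": 0, "spin": 1.8}, {"tx": -18.5, "ty": -4, "tz": 0, "spin": 2.2}, {"tx": -21, "ty": -4.5, "tz": 0, "spin": 2.5}, {"tx": -22.6, "ty": -4.8, "tz": 0, "spin": 2.7}, {"tx": -23.2, "ty": -5, "tz": 0, "spin": 2.8}]}}

```text
t: 10.1
tool_pos: [0.5101, -0.3296, 0.1641]
ee_rot: [-2.279, -2.162, -0.002]
contact_force: [-1.1, 0.6, -2.6]
finger_gap: 0.0263
```

Call:
{"op": "move_arm", "data": {"commands": [{"tx": 0, "ty": 0, "tz": 0, "spin": 0}, {"tx": 0, "ty": 0, "tz": 0, "spin": 0}, {"tx": 0, "ty": 0, "tz": 0, "spin": 0}]}}

```text
t: 10.4
tool_pos: [0.5108, -0.328, 0.1641]
ee_rot: [-2.276, -2.165, -0.003]
contact_force: [-0.1, -0.1, -2.6]
finger_gap: 0.0269
```

Run:
```python
from h import *
import cv2,pickle
plan([.511,-.328,.128],87.1)
p=arm.camera_params('wrist');pickle.dump(p,open('w8.pkl','wb'))
cv2.imwrite('pics/w8.png',arm.capture('wrist')[:,:,::-1])
for n in('scene','side'):
  cv2.imwrite(f'pics/{n}8.png',arm.capture(n)[:,:,::-1])
```

```text
now 10.4 [ 0.5108 -0.328   0.1641] yaw 87.12 tilt 0.09 down vec [ 9.0e-04  1.4e-03 -1.0e+00] gap 0.026851547335204284 F [-0.12 -0.11 -2.64] q [ 0.9   0.38 -0.51  1.57  0.19  1.25  0.31]
t [-0.01  0.02  3.61] spin 0.02
```

View pics/w8.png

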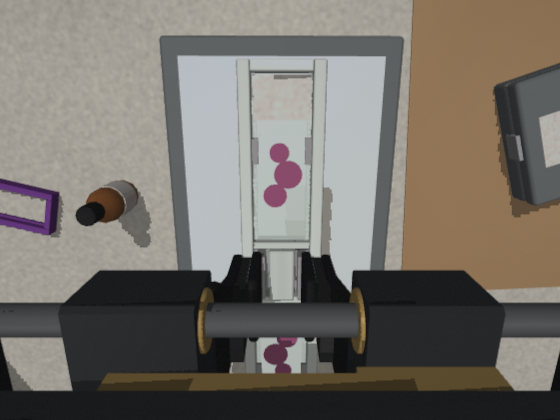

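View pics/scene8.png

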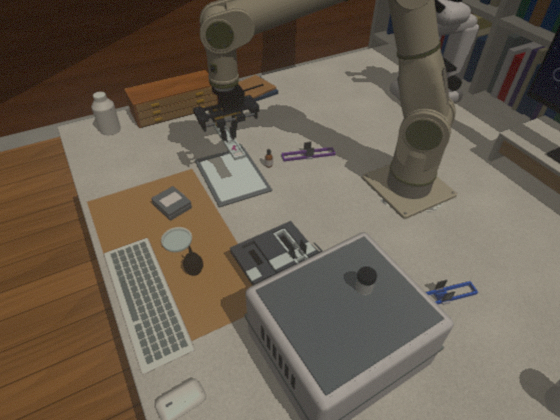

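View pics/side8.png

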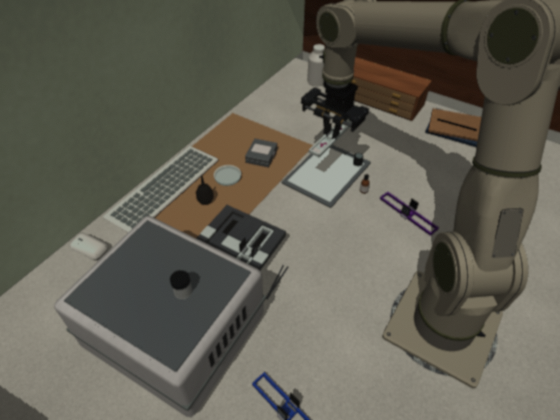

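```bash
python3 - <<'E'
from h import *
import pickle
p=pickle.load(open('w8.pkl','rb'))
T=np.array([.5108,-.328]);t=np.radians(-2.9)
for s in(-.019,.019):
  for y,z in((.098,.158),(.02,.158)):
    X=T+[s*np.cos(t)-y*np.sin(t),s*np.sin(t)+y*np.cos(t)]; print('pred',s,y,np.round(proj(p,[*X,z]),1))
q=np.array([onz(p,u,v,.01)[:2] for u,v in[(162,38),(402,38)]]);print(q,np.linalg.norm(q[0]-q[1]),np.degrees(np.arctan2(*(q[1]-q[0])[::-1])))
print('panel centre from far edge',q.mean(0)+.13*np.array([np.sin(t),-np.cos(t)]))
E
python3 - <<'E'
import cv2
a=cv2.imread('pics/w8.png')[20:260,150:410];cv2.imwrite('pics/c8.png',cv2.resize(a,None,fx=2.4,fy=2.4,interpolation=cv2.INTER_CUBIC))
E
```

```text
pred -0.019 0.098 [236.9  56.2]
pred -0.019 0.02 [242.2 233.7]
pred 0.019 0.098 [328.4  56.3]
pred 0.019 0.02 [322.4 233.8]
[[ 0.42517075 -0.19589324]
 [ 0.6096367  -0.20503653]] 0.18469241659114205 -2.837617464966342
panel centre from far edge [ 0.51082664 -0.3302984 ]
```

View pics/c8.png

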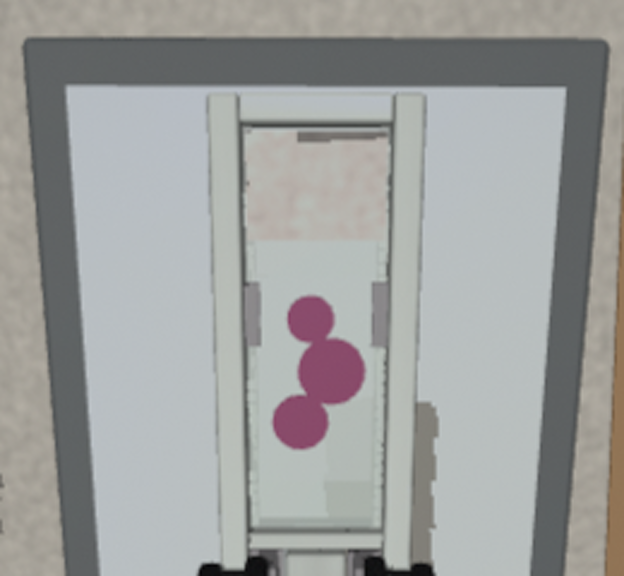

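The far end of the carrier is at row ~60, against a prediction of 56, and 91.2 px wide, against 91.5. So it is level and centred to about 1–2 mm. Now lowering it to height.

Call:
{"op": "move_arm", "data": {"commands": [{"tx": 0, "ty": 0, "tz": 0.5, "spin": 0}, {"tx": 0, "ty": 0, "tz": 1.2, "spin": 0}, {"tx": 0, "ty": 0, "tz": 2, "spin": 0}, {"tx": 0, "ty": 0, "tz": 2.8, "spin": 0}, {"tx": 0, "ty": 0, "tz": 3.4, "spin": 0}, {"tx": 0, "ty": 0, "tz": 3.6, "spin": 0}, {"tx": 0, "ty": 0, "tz": 3.6, "spin": 0}, {"tx": 0, "ty": 0, "tz": 3.6, "spin": 0}, {"tx": 0, "ty": 0, "tz": 3.6, "spin": 0}]}}

```text
t: 11.45
tool_pos: [0.5108, -0.3287, 0.1286]
ee_rot: [2.277, 2.164, 0.002]
contact_force: [-0.3, -0.3, -2.6]
finger_gap: 0.0266
```

Run:
```python
from h import *
import cv2
plan([.511,-.328,.128],87.1)
cv2.imwrite('pics/w9.png',arm.capture('wrist')[:,:,::-1])
b=arm.capture('side')[80:280,190:390,::-1];cv2.imwrite('pics/s9.png',cv2.resize(b,None,fx=3,fy=3,interpolation=cv2.INTER_CUBIC))
```

```text
now 11.45 [ 0.5108 -0.3287  0.1286] yaw 87.07 tilt 0.08 down vec [ 1.4e-03  6.0e-04 -1.0e+00] gap 0.026580198841483008 F [-0.32 -0.3  -2.6 ] q [ 0.9   0.41 -0.51  1.6   0.21  1.18  0.3 ]
t [0.08 0.02 0.06] spin -0.03
```

View pics/w9.png

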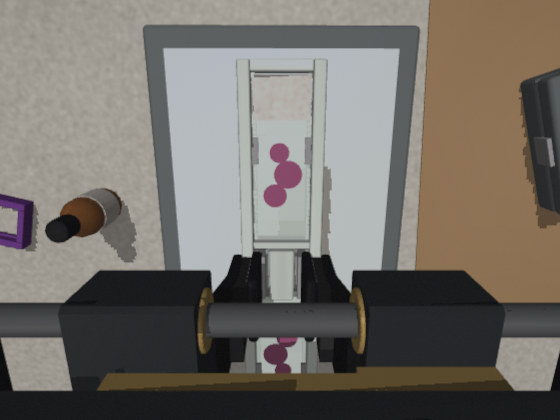

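View pics/s9.png

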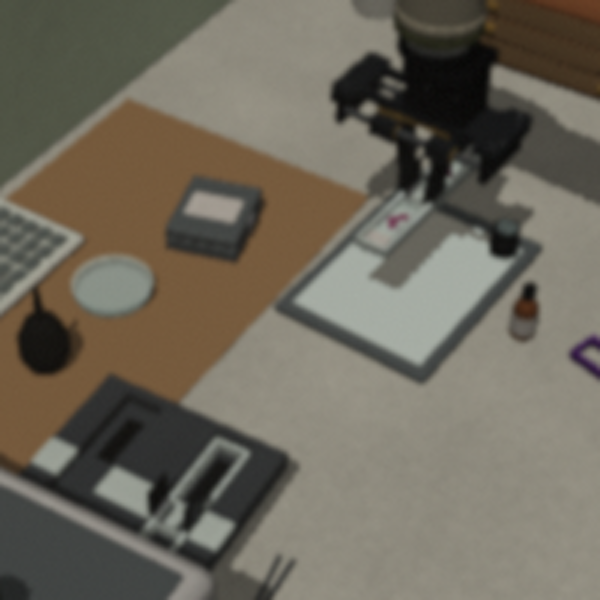

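```bash
python3 -c "
from h import *
s=arm.read_state();print(np.abs(s['joint_velocities']).max())
print(arm.job_done())"
```

```text
0.0009355898300475691
the job is handed in; nothing more can be done
None
```

The carrier with the two slides is out of the scanner and held over the light panel, and the job was handed in at about 11.6 s. I squeezed both side catches fully in; the finger gap read about 26.6 mm against the 28 mm squeezed width. I then lifted the carrier straight out and carried it level to the panel.

**Last checks:**
- **Position:** the tool was at (0.511, -0.329, 0.129). My three camera measurements put the panel centre at about x = 0.508–0.512 and y = -0.326 to -0.329.
- **Height:** the carrier's underside is about 10 cm above the lit face. This is worked out from the grip height, not measured directly.
- **Level and alignment:** tool tilt was 0.08°, and the carrier's length is within about 0.2° of the panel's.
- **Steadiness:** the arm was still. The vertical load of about 2.6 N fits the carrier's weight, and the carrier had not moved in the fingers.
- **Other things:** the empty carrier is still in its bay, and the desk items in view look unmoved in the side picture.

**Small disagreements:** the far end of the carrier appeared about 1.4 mm off its predicted place along its length. The cameras' estimates of the panel centre differed by up to about 5 mm in x. I left both uncorrected.

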